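# Find the stamped parts crate and send it to dispatch

## Task

One of the two grey parts crates on the repair desk has a round dispatch stamp under its base: tip each crate over towards the robot, so that it lies on its side with its mouth to the robot and its base showing, and leave it lying. Once both are down, push the stamped one, still on its side, sideways into the dispatch lane until it lies wholly between the two black lines, and leave the other lying outside the lane. Only tip and push with the fingertips: pick nothing up, and leave the other things on the desk alone.

Things in the scene. Friction and masses are not known exactly. Their poses are not given: they have to be found in the camera images.
- crate_p: empty open grey plastic crate, standing mouth up, 80 mm deep (its x), 100 wide (y), 130 tall; walls and floor 4 mm; 0.17 to 0.35 kg. Origin: centre of the underside, z to the mouth; at yaw 0 its -x face looks at the robot. THE STAMPED ONE: a black inked ring 68 mm across with a dot in it, on the underside. Outside both look alike; either may stand left or right.
- crate_q: empty open grey plastic crate, standing mouth up, 80 mm deep (its x), 100 wide (y), 130 tall; walls and floor 4 mm; 0.17 to 0.35 kg. Origin: centre of the underside, z to the mouth; at yaw 0 its -x face looks at the robot. Underside bare. Pulled at the far face near the rim, either crate tips over its near bottom edge and past about 35 degrees falls by itself.
- crate_p_mouth (a point): centre of the mouth of crate_p, 130 mm from its origin along its z. A crate tipped towards the robot lies mouth to the robot with its base upright on the far side: 130 mm long, 100 wide, 80 high, its origin 40 mm above the desk
- crate_q_mouth (a point): centre of the mouth of crate_q, 130 mm from its origin along its z. Each crate's centre of mass lies about 50 mm from the base along this line
- lane: the dispatch lane in the middle of the desk, between the two crates: two flat black painted lines 8 mm wide, 380 mm long, running away from the robot (lane x), 150 mm apart inside. Nothing sticks up. Origin: middle of the lane on the desk; y across it, lines' inner edges at y = -75 and +75 mm
- cover: bystander: cream reader cover, shallow shell 100 x 130 x 30 mm, lying beyond the crates; origin under its centre
- stylus: bystander: yellow plastic stylus 142 mm long, 8 mm thick, lying on the left; origin under its middle
- hinge_pin: bystander: nickel-plated hinge pin 70 mm long, 10 mm thick, lying between the crates; origin under its middle
- lamp_dome: bystander: smoky lamp dome 72 mm across, 41 mm tall, beyond the middle; origin under its centre
- driver: bystander: screwdriver lying on the right; origin under its middle
- reader: bystander: grey reader block 70 x 110 x 33 mm, lying beyond the left crate; origin under its centre
Mind the look-alikes: they are no part of the job. What is shaped like the crate_p but purple is not meant.

How it is judged (in metres and radians):
On the way, in this order (a step that is already met when the one before it is completed fails the run):
1. both crates lie on their sides, mouths to the robot, at rest (angle between each of crate_p, crate_q's own z axis and vertical above 1.4 rad and world x of each of crate_p_mouth, crate_q_mouth below 0.5 m and linear speed of each of crate_p, crate_q below 0.05 m/s), for 0.2 s.
2. the stamped crate lies between the lines of the lane (y of crate_p in the frame of lane between -0.03 and 0.03 m and y of crate_p_mouth in the frame of lane between -0.03 and 0.03 m and x of crate_p_mouth in the frame of lane above -0.195 m and x of crate_p in the frame of lane below 0.195 m and angle between crate_p's own z axis and vertical above 1.4 rad), for 0.2 s.
At the end, for the whole second after the job is handed in: Both crates rest on their sides: the stamped one between the lines (centres of base and mouth within 30 mm of the lane's middle, ends within the lines' length), the other outside (both centres over 110 mm from the middle) (all of step 2 and angle between crate_q's own z axis and vertical above 1.4 rad and (y of crate_q in the frame of lane above 0.11 m or y of crate_q in the frame of lane below -0.11 m) and (y of crate_q_mouth in the frame of lane above 0.11 m or y of crate_q_mouth in the frame of lane below -0.11 m) and linear speed of each of crate_p, crate_q below 0.02 m/s); the robot touches nothing.
It fails at once if a crate was lifted off the desk or turned upside down (height (world z) of any of crate_p, crate_q above 0.066 m or (angle between crate_p's own z axis and vertical below 0.2 rad and height (world z) of crate_p above 0.02 m) or (angle between crate_q's own z axis and vertical below 0.2 rad and height (world z) of crate_q above 0.02 m)).
It fails at once if a bystander was moved by more than 30 mm (distance of any of cover, stylus, hinge_pin, lamp_dome, driver, reader from where it was at the start of the episode above 0.03 m).
It also fails if it takes over 58 s, if anything falls off the work surface, if the arm or the gripper's body presses on something with over 40 N, if the wrist force passes 120 N, or if a joint passes its speed limit or range.

## Robot

A 7-joint arm with a two-finger parallel gripper is mounted at the origin on the work surface. World frame = base frame: x ahead of the robot, y to its left, z up, the work surface at z = 0. Lengths are in m, angles in degrees, forces in N, time in s.
With the tool pointing down it reaches from about 0.35 to 0.9 m from the base axis. Payload 7.2 kg.
Tool frame: the origin (TCP) lies midway between the tips of the shut fingers; the grasp point (between the pads) lies behind it (hold_point_z is the z of the grasp point in the tool frame, in m); z points along the fingers, x is the direction in which the jaws open and shut, and the axes are right-handed (so a half turn about z gives the same grasp; the last joint's range is limited). The gripper opens to 88 mm and grips with 3 to 60 N. Pads are 20 mm wide; open, the fingers measure 115 mm over their backs; the gripper's body (75 mm by 178 mm) begins 61 mm behind the grasp point.
Start: joints at [-76.501, 23.554, -0.728, 91.456, 0.321, 64.991, -4.71], TCP at [0.187, 0.596, 0.223] pointing down, gripper open.
Joint ranges: [-169.25, 169.25], [-16.82, 113.86], [-84.01, 82.57], [7.8, 145.47], [-59.2, 239.2], [7.22, 106.19], [-163.78, 163.78]. Speed limits (degrees/s): [136.94, 136.94, 172.46, 172.46, 180, 180, 180].

## Interface

Orientations are given as [roll, pitch, yaw] about the fixed x, y, z axes, in that order (R = Rz(yaw) Ry(pitch) Rx(roll)).
In Python, from workcell import * gives the robot as it stands. The module is installed in compiled form; this text tells all that it offers.
- The arm moves only by the tool arm_command, never from a script. Its argument "increments" is a list of rows, each a list of 7 numbers: the shift along the tool's x, y, z in units of 30 mm (1.0 is 30 mm), then the turn, a rotation vector about the tool's x, y, z in units of 8 degrees (1.0 is 8 degrees), then the closure, from 0 (fully open) to 1 (shut). In form: [[tx, ty, tz, ax, ay, az, fingers], ...]. A call has exactly 8 rows; each row is the pose to reach, as a shift and turn from the pose measured when the call began, along the tool's axes at that moment; what a row does not reach only later rows make up. A row lasts 1/10 s, in which the tool goes at most 50 mm and 8.59 degrees, less where a joint would pass 70% of its speed; a pose out of reach is approached as far as the arm can. A call with a gripper value outside its range is refused whole. The fingers move at their own pace and stop on an object; "grip_force" is the grip in N (left out, the last holds). Time passes only in rows, so rows that repeat a pose let the fingers close, or fill a call up. It gives the time, the measured TCP pose, the force and the opening at its end, in the units of the state.
- state(): the state, without advancing time (a new reading comes with each control period).
- capture(name): name is "scene" or "side" or "wrist"; returns a dict with "color" (384x512x3 uint8, red, green, blue), "depth" (384x512 float32, m along the optical axis (not along the pixel's ray), 0 where there is no reading), "fx", "fy", "cx", "cy" (pixels), "origin" and "rotation" of the camera in the world; the wrist camera has in their place "hand_eye" (4x4, takes a point from camera to tool coordinates, whose origin is the TCP and whose axes are the tool frame's). Camera axes: x right, y up, looking along -z (the intrinsics and any distortion apply to the point x, -y, -z); pixel columns grow to the right and rows downward; lengths in m; the calibration is good to about 2 mm. The wrist camera is an equidistant fisheye: a pixel r from the principal point sees the ray r / f radians off the axis. A picture is of the moment at which its call begins: read the wrist's pose just before it.
- hand_in(): hands the job in, once; it reports no verdict.
The state is a dict: "time": time; "q": joint angles; "joint_vel": joint speeds; "joint_torque": joint torques, N m; "tool_pos": TCP position; "ee_rot": TCP orientation; "contact_force": force on the tool from outside, world axes, zero at the start; "wrist_torque": the same for the moment, N m; "grip_width": finger opening in m.
Only numpy, scipy, OpenCV 4.12 (cv2) and the standard library are available. Lean on these libraries where they do the work, as an engineer would, in place of code of your own. Each camera call takes 0.05 s, during which the arm holds its last target.

## Working session

There is one attempt and no reset: what is moved stays moved. The work goes in short steps, Python scripts to look and compute and a tool call to move; the robot and the scene stay as the last step left them, time stands still between calls to the robot, and variables do not carry over. Pictures are saved under pics/ and viewed, and the job is handed in when it is done.

Besides the shell and the picture viewer there is one more tool, called after "Emit:" by a JSON object that holds its "api" and its "payload", one argument or row to a line. arm_command: Moves the arm, as the interface text tells. Its arguments: {"type":"object","properties":{"increments":{"type":"array"},"grip_force":{"type":"number"}},"required":["increments"]}

```bash
mkdir -p pics; cat > h.py <<'E'
from workcell import *
import numpy as np, cv2
from scipy.spatial.transform import Rotation as Ro
def save(name,fn):
    c=capture(name); cv2.imwrite('pics/'+fn+'.png',c['color'][:,:,::-1]); np.savez(''+fn+'.npz',**c); return c
def pts(c):
    d=c['depth']; v,u=np.mgrid[0:d.shape[0],0:d.shape[1]]
    P=np.stack([(u-c['cx'])/c['fx']*d,-(v-c['cy'])/c['fy']*d,-d],-1)
    return P@np.array(c['rotation']).T+np.array(c['origin'])
E
python3 - <<'E'
from h import *
s=state(); print(s)
for n in ['scene','side']:
    c=save(n,n+'0'); print(n,c['origin'],c['fx'],c.keys())
E
```

```text
{'time': 0.0, 'q': array([-76.50232255,  23.59998525,  -0.72987185,  91.50273709,
         0.32187239,  64.99060912,  -4.70804499]), 'joint_vel': array([-0.02851749, -0.01834484,  0.01159957,  0.07336673,  0.04323799,
       -0.04086456,  0.04304971]), 'joint_torque': array([ 1.96954916e-04, -5.87955952e+01,  6.42049368e-01, -2.91087466e+01,
       -5.37145848e-02,  1.78177049e-02,  1.46974162e-04]), 'tool_pos': array([0.18683614, 0.5958973 , 0.22181866]), 'ee_rot': array([1.79993227e+02, 9.10281405e-02, 7.25996487e+01]), 'contact_force': array([ 0.0245569 , -0.27225649,  0.29843171]), 'wrist_torque': array([-0.00840084,  0.07631168, -0.04302002]), 'grip_width': 0.08774872481563367}
scene [ 1.43921459 -0.42831894  0.72286341] 407.97687229865824 dict_keys(['color', 'depth', 'fx', 'fy', 'cx', 'cy', 'origin', 'rotation'])
side [0.37718312 0.68248795 0.98540981] 368.86286657145916 dict_keys(['color', 'depth', 'fx', 'fy', 'cx', 'cy', 'origin', 'rotation'])
```

View pics/scene0.png

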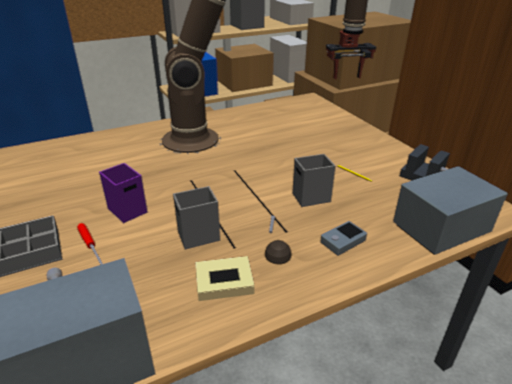

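View pics/side0.png

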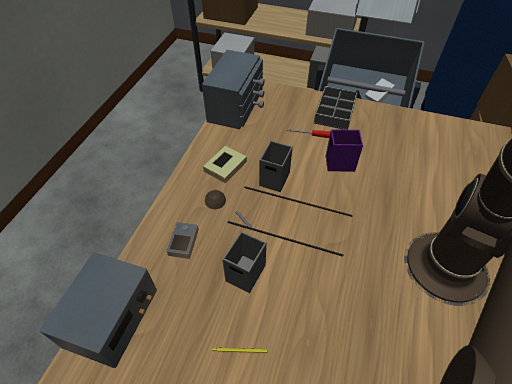

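The scene view shows two grey crates, at (313,180) on the left (+y) and (197,217) on the right. The purple look-alike is at (123,192) and is not part of the job. The lane lines lie between the grey crates, with the hinge pin at (271,224), dome at (278,252), reader at (344,237) and cover at (224,277). Next I'll measure positions.

```bash
python3 - <<'E'
from h import *
for n in ['scene0','side0']:
    c=dict(np.load(n+'.npz')); W=pts(c); col=c['color'].astype(int)
    m=(W[...,2]>0.118)&(W[...,2]<0.15)&(c['depth']>0)&(W[...,0]>0.3)&(W[...,0]<0.9)&(abs(W[...,1])<0.5)
    k,l,st,ce=cv2.connectedComponentsWithStats(m.astype(np.uint8))
    for i in range(1,k):
        if st[i,4]<40: continue
        p=W[l==i]; r=cv2.minAreaRect(p[:,:2].astype(np.float32)*1000)
        print(n,'rim',ce[i].round(),st[i,4],r,p[:,2].max().round(3), np.median(col[l==i],0))
    # other objects
    m=(W[...,2]>0.006)&(c['depth']>0)&(W[...,0]>0.25)&(W[...,0]<1.1)&(abs(W[...,1])<0.6)
    k,l,st,ce=cv2.connectedComponentsWithStats(m.astype(np.uint8))
    for i in range(1,k):
        if st[i,4]<15: continue
        p=W[l==i]; r=cv2.minAreaRect(p[:,:2].astype(np.float32)*1000)
        print(n,'obj',ce[i].round(),st[i,4],np.round(r[0]),np.round(r[1]),round(r[2]),p[:,2].max().round(3))
    dark=(col.max(-1)<50)&(abs(W[...,2])<0.006)&(c['depth']>0)&(W[...,0]>0.25)&(W[...,0]<1)&(abs(W[...,1])<0.4)
    k,l,st,ce=cv2.connectedComponentsWithStats(dark.astype(np.uint8),connectivity=8)
    for i in range(1,k):
        if st[i,4]<30: continue
        p=W[l==i]; r=cv2.minAreaRect(p[:,:2].astype(np.float32)*1000)
        f=cv2.fitLine(p[:,:2].astype(np.float32),cv2.DIST_L2,0,.01,.01).ravel()
        print(n,'dark',ce[i].round(),st[i,4],np.round(r[0]),np.round(r[1]),round(r[2],1),f.round(3),p[:,0].min(),p[:,0].max())
E
```

```text
Traceback (most recent call last):
  File "h.py", line 9, in pts
    return P@np.array(c['rotation']).T+np.array(c['origin'])
           ~~~~~~~~~~~~~~~~~~~~~~~~~~~^~~~~~~~~~~~~~~~~~~~~~
ValueError: operands could not be broadcast together with shapes (384,512) (3,)
```

```bash
sed -i "s/P@np.array(c\['rotation'\]).T/P@Ro.from_euler('xyz',c['rotation'],degrees=True).as_matrix().T/" h.py; cat > m.py <<'E'
from h import *
import sys
def ana(n):
    c=dict(np.load(n+'.npz')); W=pts(c); col=c['color'].astype(int)
    m=(W[...,2]>0.118)&(W[...,2]<0.15)&(c['depth']>0)&(W[...,0]>0.3)&(W[...,0]<0.9)&(abs(W[...,1])<0.5)
    k,l,st,ce=cv2.connectedComponentsWithStats(m.astype(np.uint8))
    for i in range(1,k):
        if st[i,4]<40: continue
        p=W[l==i]; r=cv2.minAreaRect(p[:,:2].astype(np.float32)*1000)
        print(n,'rim',ce[i].round(),st[i,4],r,p[:,2].max().round(3), np.median(col[l==i],0))
    m=(W[...,2]>0.006)&(c['depth']>0)&(W[...,0]>0.25)&(W[...,0]<1.1)&(abs(W[...,1])<0.6)
    k,l,st,ce=cv2.connectedComponentsWithStats(m.astype(np.uint8))
    for i in range(1,k):
        if st[i,4]<15: continue
        p=W[l==i]; r=cv2.minAreaRect(p[:,:2].astype(np.float32)*1000)
        print(n,'obj',ce[i].round(),st[i,4],np.round(r[0]),np.round(r[1]),round(r[2]),p[:,2].max().round(3))
    dark=(col.max(-1)<50)&(abs(W[...,2])<0.006)&(c['depth']>0)&(W[...,0]>0.25)&(W[...,0]<1)&(abs(W[...,1])<0.4)
    k,l,st,ce=cv2.connectedComponentsWithStats(dark.astype(np.uint8),connectivity=8)
    for i in range(1,k):
        if st[i,4]<30: continue
        p=W[l==i]; r=cv2.minAreaRect(p[:,:2].astype(np.float32)*1000)
        f=cv2.fitLine(p[:,:2].astype(np.float32),cv2.DIST_L2,0,.01,.01).ravel()
        print(n,'dark',ce[i].round(),st[i,4],np.round(r[0]),np.round(r[1]),round(r[2],1),f.round(3),p[:,0].min(),p[:,0].max())
if __name__=='__main__':
    for a in sys.argv[1:]: ana(a)
E
python3 -c "
from h import *
c=np.load('scene0.npz');print(c['rotation'])"
python3 m.py scene0 side0
```

```text
[56.96000886 -0.28446095 63.47319641]
scene0 rim [314. 163.] 349 ((563.8473510742188, 206.63113403320312), (101.38739013671875, 88.0863265991211), 80.50238037109375) 0.133 [71. 70. 68.]
scene0 rim [120. 175.] 361 ((378.944091796875, -327.5198974609375), (108.49252319335938, 82.12098693847656), 16.902631759643555) 0.134 [65. 26. 81.]
scene0 rim [436. 189.] 1693 ((840.214599609375, 417.82049560546875), (163.81961059570312, 119.38321685791016), 89.93937683105469) 0.143 [104. 117. 128.]
scene0 rim [195. 199.] 428 ((587.451416015625, -176.6654510498047), (100.61719512939453, 86.35725402832031), 86.04834747314453) 0.132 [73.  72.  70.5]
scene0 obj [446. 205.] 7233 [757. 467.] [264. 374.] 89 0.143
scene0 obj [313. 179.] 1851 [562. 207.] [104.  92.] 82 0.133
scene0 obj [124. 191.] 1973 [ 379. -327.] [110.  83.] 17 0.134
scene0 obj [351. 171.] 19 [494. 415.] [47.  9.] 18 0.01
scene0 obj [197. 216.] 2282 [ 588. -177.] [101.  87.] 86 0.132
scene0 obj [ 41. 241.] 1495 [ 452. -560.] [ 80. 149.] 90 0.052
scene0 obj [272. 224.] 56 [636.  26.] [10. 74.] 57 0.013
scene0 obj [344. 237.] 953 [783. 166.
[... 1375 characters left out ...]
4. 260.] 1675 [561. 207.] [103.  82.] 80 0.132
side0 obj [101. 309.] 8054 [852. 449.] [220. 175.] 90 0.144
side0 obj [225. 349.] 17 [538. 431.] [20.  6.] 16 0.011
side0 obj [237. 349.] 20 [509. 421.] [26.  7.] 8 0.01
side0 obj [250. 350.] 23 [477. 413.] [31.  6.] 18 0.01
side0 obj [262. 350.] 20 [448. 404.] [20.  7.] 18 0.009
side0 dark [282. 197.] 106 [ 540. -104.] [  9. 263.] 88.9 [ 1.    -0.022  0.536 -0.104] 0.4080454558372029 0.6711847099344059
side0 dark [336. 211.] 47 [349. -99.] [  9. 105.] 88.9 [ 1.    -0.025  0.349 -0.1  ] 0.2966499502131084 0.4017309853963876
side0 dark [286. 239.] 194 [488.  55.] [ 10. 375.] 88.7 [ 1.    -0.021  0.48   0.055] 0.3001958832891687 0.6748634202663455
```

```bash
cat > plan.py <<'E'
from h import *
def plan(tg,s=None):
    s=s or state(); p=np.array(s['tool_pos']); R=Ro.from_euler('xyz',s['ee_rot'],degrees=True)
    for x,y,z,rpy in tg:
        if np.isscalar(rpy): rpy=[180,0,rpy]
        d=R.inv().apply(np.array([x,y,z])-p)/0.03
        w=np.degrees((R.inv()*Ro.from_euler('xyz',rpy,degrees=True)).as_rotvec())/8
        print(np.round(np.r_[d,w],2).tolist())
E
python3 - <<'E'
from plan import *
plan([(0.45,0.42,0.24,80.4),(0.646,0.193,0.22,80.4)])
E
```

```text
[-2.97, 10.12, -0.6, 0.0, 0.01, -0.98]
[-8.24, 18.62, 0.08, 0.0, 0.01, -0.98]
```

Emit:
{"api": "arm_command", "payload": {
  "increments": [
    [-1, 2.3, -0.3, 0, 0, -0.2, 0.5],
    [-2, 4.6, -0.4, 0, 0, -0.4, 0.5],
    [-3, 6.9, -0.4, 0, 0, -0.6, 0.5],
    [-4.1, 9.2, -0.4, 0, 0, -0.8, 0.5],
    [-5.1, 11.5, -0.4, 0, 0, -1, 0.5],
    [-6.1, 13.8, -0.2, 0, 0, -1, 0.5],
    [-7.2, 16.2, 0, 0, 0, -1, 0.5],
    [-8.24, 18.6, 0, 0, 0, -1, 0.5]
  ]
}}

```text
time: 0.9
tool_pos: [0.488, 0.3308, 0.2282]
ee_rot: [-180.0, 0.1, 80.6]
contact_force: [0.2, 1.4, 0.1]
grip_width: 0.044
```

```bash
python3 - <<'E'
from plan import *
s=state();print(s['tool_pos'],s['ee_rot'],s['grip_width'],s['q'])
c0=np.array([.5625,.207]);u=np.array([.986,-.167])
plan([(*(c0+.085*u),0.22,80.4),(*(c0+.085*u),0.115,80.4)])
E
```

```text
[0.48800108 0.33079215 0.22818935] [-1.79976725e+02  9.39049871e-02  8.06023581e+01] 0.04399105388898397 [-43.85211676  19.79801711   6.52357024  96.50057324  -2.40321471
  63.92433367  43.95131456]
[-3.68, 5.96, 0.28, -0.0, 0.01, 0.03]
[-3.67, 5.96, 3.78, -0.0, 0.01, 0.03]
```

Emit:
{"api": "arm_command", "payload": {
  "increments": [
    [-0.8, 1.4, 0, 0, 0, 0, 0.5],
    [-1.6, 2.8, 0, 0, 0, 0, 0.5],
    [-2.4, 4.2, 0, 0, 0, 0, 0.5],
    [-3.2, 5.4, 0, 0, 0, 0, 0.5],
    [-3.7, 6, 0.3, 0, 0, 0, 0.5],
    [-3.7, 6, 1.4, 0, 0, 0, 0.5],
    [-3.7, 6, 2.6, 0, 0, 0, 0.5],
    [-3.7, 6, 3.8, 0, 0, 0, 0.5]
  ]
}}

```text
time: 1.7
tool_pos: [0.6473, 0.1913, 0.1128]
ee_rot: [-180.0, 0.1, 80.6]
contact_force: [0.1, 1.2, 0.1]
grip_width: 0.0438
```

```bash
python3 - <<'E'
from plan import *
s=state();print(s['tool_pos'],s['ee_rot'],s['grip_width'],s['contact_force'])
save('side','side1');save('scene','scene1')
c0=np.array([.5625,.207]);u=np.array([.986,-.167])
plan([(*(c0+d*u),z,80.4) for d,z in [(.055,.115),(.05,.115),(.029,.127),(.006,.135),(-.018,.139),(-.043,.139)]])
E
```

```text
[0.64732445 0.19132096 0.11279733] [-1.79969509e+02  9.24266211e-02  8.05697020e+01] 0.04375960048359883 [0.10411541 1.23334858 0.05732693]
[0.09, -0.93, -0.2, -0.06, 0.05, 0.03]
[0.09, -1.1, -0.2, -0.06, 0.05, 0.03]
[0.09, -1.8, -0.6, -0.06, 0.05, 0.03]
[0.09, -2.57, -0.86, -0.06, 0.05, 0.03]
[0.09, -3.37, -0.98, -0.06, 0.05, 0.03]
[0.1, -4.2, -0.98, -0.06, 0.05, 0.03]
```

View pics/side1.png

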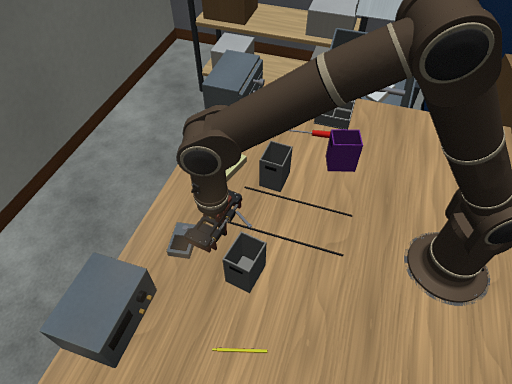

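The open fingers are at about (222,235), beyond the left crate at (245,262). Now I'll pull slowly.

Emit:
{"api": "arm_command", "payload": {
  "increments": [
    [0.1, -0.5, -0.2, 0, 0, 0, 0.5],
    [0.1, -0.9, -0.2, 0, 0, 0, 0.5],
    [0.1, -1.1, -0.2, 0, 0, 0, 0.5],
    [0.1, -1.4, -0.35, 0, 0, 0, 0.5],
    [0.1, -1.7, -0.5, 0, 0, 0, 0.5],
    [0.1, -2.0, -0.65, 0, 0, 0, 0.5],
    [0.1, -2.3, -0.8, 0, 0, 0, 0.5],
    [0.1, -2.6, -0.85, 0, 0, 0, 0.5]
  ]
}}

```text
time: 2.6
tool_pos: [0.567, 0.2066, 0.1356]
ee_rot: [-179.5, 0.3, 80.6]
contact_force: [0.6, -0.2, 0.2]
grip_width: 0.0439
```

```bash
python3 - <<'E'
from plan import *
s=state();print(s['tool_pos'],s['ee_rot'],s['grip_width'],s['contact_force'])
save('side','side2')
c0=np.array([.5625,.207]);u=np.array([.986,-.167])
plan([(*(c0+d*u),z,80.4) for d,z in [(.006,.135),(-.018,.139),(-.043,.139)]])
E
```

```text
[0.56698778 0.20663455 0.13558323] [-179.51963206    0.34560391   80.61072417] 0.0439325414515507 [ 0.62796042 -0.24721995  0.21569014]
[-0.02, 0.1, 0.02, -0.07, 0.04, 0.03]
[-0.02, -0.7, -0.11, -0.07, 0.04, 0.03]
[-0.01, -1.54, -0.1, -0.07, 0.04, 0.03]
```

View pics/side2.png

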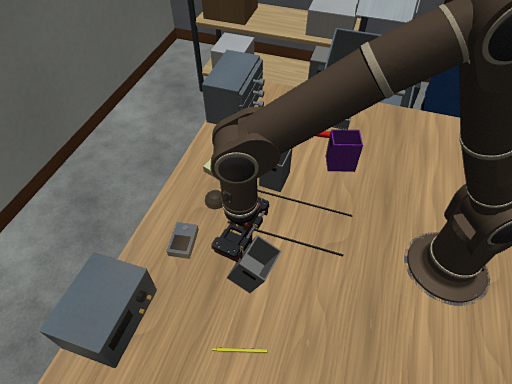

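The crate is tilting (rim at about (262,250)), so I'll keep going.

Emit:
{"api": "arm_command", "payload": {
  "increments": [
    [0, -0.3, -0.05, 0, 0, 0, 0.5],
    [0, -0.6, -0.1, 0, 0, 0, 0.5],
    [0, -0.9, -0.1, 0, 0, 0, 0.5],
    [0, -1.2, -0.1, 0, 0, 0, 0.5],
    [0, -1.5, -0.1, 0, 0, 0, 0.5],
    [0, -1.8, -0.1, 0, 0, 0, 0.5],
    [0, -1.8, -0.1, 0, 0, 0, 0.5],
    [0, -1.8, -0.1, 0, 0, 0, 0.5]
  ]
}}

```text
time: 3.45
tool_pos: [0.5124, 0.216, 0.1391]
ee_rot: [-179.5, 0.3, 80.7]
contact_force: [0.6, -0.4, 0.7]
grip_width: 0.044
```

```bash
python3 - <<'E'
from plan import *
s=state();print(s['tool_pos'],s['ee_rot'],s['grip_width'],s['contact_force'])
save('side','side3');save('scene','scene3')
E
python3 -c "
import cv2,numpy as np
a=cv2.imread('pics/side3.png')[90:340,130:400];b=cv2.imread('pics/scene3.png')[120:300,150:400]
cv2.imwrite('pics/c3.png',np.hstack([cv2.resize(x,(400,360)) for x in (a,b)]))"
```

```text
[0.51238964 0.2159933  0.13913773] [-179.46752912    0.33729933   80.67237838] 0.04400310325132344 [ 0.60580133 -0.42187849  0.69085386]
```

View pics/c3.png

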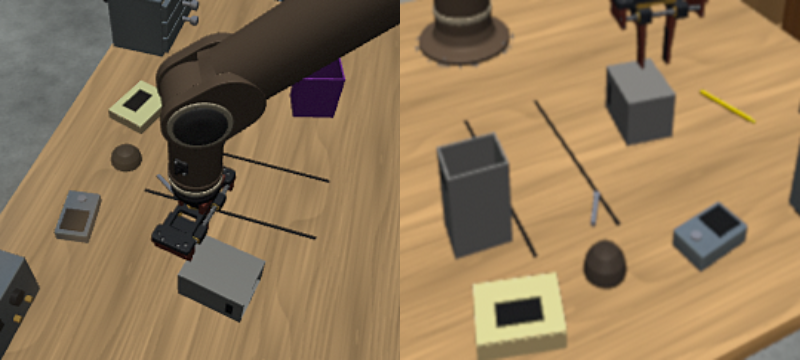

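The left crate is lying down and its base, at about (650,110) in the right half of the composite, looks plain. I'll enlarge that to check, then plan the right crate.

```bash
python3 - <<'E'
from plan import *
im=cv2.imread('pics/scene3.png')[145:225,265:345]; cv2.imwrite('pics/z3.png',cv2.resize(im,(480,480),interpolation=cv2.INTER_CUBIC))
c0=np.array([.585,-.1765]);u=np.array([.997,-.077])
plan([(0.56,0.1,0.24,85.6),(*(c0+.085*u),0.24,85.6),(*(c0+.085*u),0.115,85.6)])
E
```

```text
[-3.57, 2.15, -3.36, -0.07, 0.04, -0.62]
[-12.29, 7.3, -3.36, -0.07, 0.04, -0.62]
[-12.26, 7.33, 0.81, -0.07, 0.04, -0.62]
```

View pics/z3.png

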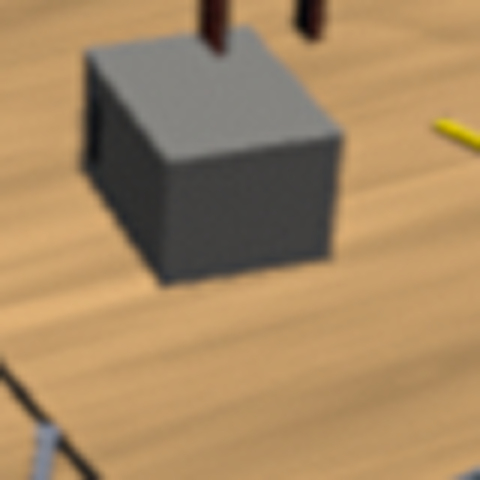

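The left base (centre (250,210)) shows no ring. Next is the right crate.

Emit:
{"api": "arm_command", "payload": {
  "increments": [
    [-0.3, 0.3, -1.5, 0, 0, -0.2, 0.5],
    [-1.2, 0.8, -2.6, 0, 0, -0.4, 0.5],
    [-2.6, 1.6, -3.3, 0, 0, -0.6, 0.5],
    [-4, 2.4, -3.4, 0, 0, -0.6, 0.5],
    [-5.4, 3.3, -3.4, 0, 0, -0.6, 0.5],
    [-6.8, 4.1, -3.4, 0, 0, -0.6, 0.5],
    [-8.2, 5, -3.4, 0, 0, -0.6, 0.5],
    [-9.6, 6, -3.4, 0, 0, -0.6, 0.5]
  ]
}}

```text
time: 4.35
tool_pos: [0.6444, -0.0982, 0.2413]
ee_rot: [-179.5, 0.3, 85.4]
contact_force: [1.4, 0.3, -0.9]
grip_width: 0.0438
```

```bash
python3 - <<'E'
from plan import *
s=state();print(s['tool_pos'],s['ee_rot'],s['q'])
c0=np.array([.585,-.1765]);u=np.array([.997,-.077])
plan([(*(c0+.085*u),0.24,85.6),(*(c0+.085*u),0.115,85.6)])
E
```

```text
[ 0.64443288 -0.09817031  0.24127536] [-179.46565894    0.30319659   85.41557611] [-6.79715579 26.05806599 16.06060415 86.42395895 -7.11998549 69.07603306
 95.73346204]
[-2.75, 1.07, 0.05, -0.07, 0.04, -0.02]
[-2.73, 1.11, 4.21, -0.07, 0.04, -0.02]
```

Emit:
{"api": "arm_command", "payload": {
  "increments": [
    [-0.9, 0.6, 0, 0, 0, 0, 0.5],
    [-1.8, 1.1, 0, 0, 0, 0, 0.5],
    [-2.75, 1.1, 0, 0, 0, 0, 0.5],
    [-2.75, 1.1, 0.4, 0, 0, 0, 0.5],
    [-2.75, 1.1, 1.6, 0, 0, 0, 0.5],
    [-2.75, 1.1, 2.8, 0, 0, 0, 0.5],
    [-2.75, 1.1, 3.8, 0, 0, 0, 0.5],
    [-2.75, 1.1, 4.2, 0, 0, 0, 0.5]
  ]
}}

```text
time: 5.15
tool_pos: [0.6677, -0.1822, 0.1115]
ee_rot: [-179.2, 0.2, 85.4]
contact_force: [0.7, -0.0, -0.7]
grip_width: 0.044
```

```bash
python3 - <<'E'
from plan import *
s=state();print(s['tool_pos'],s['ee_rot'],s['q'])
save('side','side4');save('scene','scene4')
c0=np.array([.585,-.1765]);u=np.array([.997,-.077])
plan([(*(c0+d*u),z,85.6) for d,z in [(.055,.115),(.05,.115),(.029,.127),(.006,.135),(-.018,.139),(-.043,.139)]])
E
python3 -c "
import cv2,numpy as np
a=cv2.imread('pics/side4.png')[90:340,130:400];b=cv2.imread('pics/scene4.png')[120:300,150:400]
cv2.imwrite('pics/c4.png',np.hstack([cv2.resize(x,(400,360)) for x in (a,b)]))"
```

```text
[ 0.66765183 -0.18219008  0.11151221] [-179.16806741    0.24285335   85.44659316] [  1.20193     36.69750291  15.29679864  87.41896749 -10.26541524
  58.07762031 104.60855478]
[-0.01, -0.96, -0.04, -0.09, 0.03, -0.02]
[-0.01, -1.13, -0.04, -0.09, 0.03, -0.02]
[-0.01, -1.83, -0.43, -0.09, 0.03, -0.02]
[-0.02, -2.6, -0.69, -0.09, 0.03, -0.02]
[-0.02, -3.4, -0.81, -0.09, 0.03, -0.02]
[-0.02, -4.24, -0.8, -0.09, 0.03, -0.02]
```

View pics/c4.png

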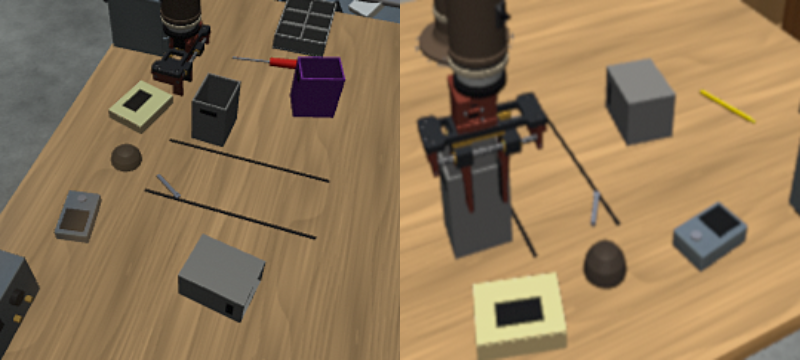

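The fingers (at (470,190), right half) are just beyond the standing right crate, so I can pull.

Emit:
{"api": "arm_command", "payload": {
  "increments": [
    [0, -0.5, 0, 0, 0, 0, 0.5],
    [0, -0.9, 0, 0, 0, 0, 0.5],
    [0, -1.15, 0, 0, 0, 0, 0.5],
    [0, -1.45, -0.2, 0, 0, 0, 0.5],
    [0, -1.75, -0.4, 0, 0, 0, 0.5],
    [0, -2.05, -0.55, 0, 0, 0, 0.5],
    [0, -2.35, -0.65, 0, 0, 0, 0.5],
    [0, -2.65, -0.75, 0, 0, 0, 0.5]
  ]
}}

```text
time: 6.05
tool_pos: [0.589, -0.1763, 0.1375]
ee_rot: [-179.3, 0.3, 85.4]
contact_force: [-0.2, -0.5, -0.7]
grip_width: 0.0441
```

Emit:
{"api": "arm_command", "payload": {
  "increments": [
    [0, -0.3, -0.05, 0, 0, 0, 0.5],
    [0, -0.6, -0.1, 0, 0, 0, 0.5],
    [0, -0.9, -0.1, 0, 0, 0, 0.5],
    [0, -1.2, -0.1, 0, 0, 0, 0.5],
    [0, -1.5, -0.1, 0, 0, 0, 0.5],
    [0, -1.8, -0.1, 0, 0, 0, 0.5],
    [0, -1.8, -0.1, 0, 0, 0, 0.5],
    [0, -1.8, -0.1, 0, 0, 0, 0.5]
  ]
}}

```text
time: 6.85
tool_pos: [0.5353, -0.172, 0.1413]
ee_rot: [-179.3, 0.3, 85.4]
contact_force: [0.0, 0.4, 0.3]
grip_width: 0.0437
```

```bash
python3 - <<'E'
from plan import *
s=state();print(s['tool_pos'],s['ee_rot'],s['q'])
save('side','side5');save('scene','scene5')
E
python3 -c "
import cv2,numpy as np
a=cv2.imread('pics/side5.png')[90:340,130:400];b=cv2.imread('pics/scene5.png')[120:300,150:400]
cv2.imwrite('pics/c5.png',np.hstack([cv2.resize(x,(400,360)) for x in (a,b)]))
im=cv2.imread('pics/scene5.png')
cv2.imwrite('pics/z5.png',np.hstack([cv2.resize(x,(400,400),interpolation=2) for x in (im[145:225,265:345],im[175:265,155:245])]))"
```

```text
[ 0.53534102 -0.17198546  0.14132232] [-179.32377342    0.27149927   85.44286626] [ 7.15510011e-02  2.30007624e+01  1.63255050e+01  1.05826350e+02
 -7.42672146e+00  5.28594759e+01  1.05167811e+02]
```

View pics/c5.png

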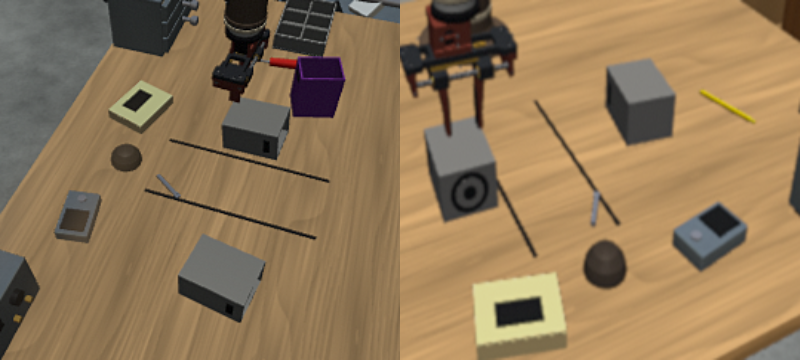

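View pics/z5.png

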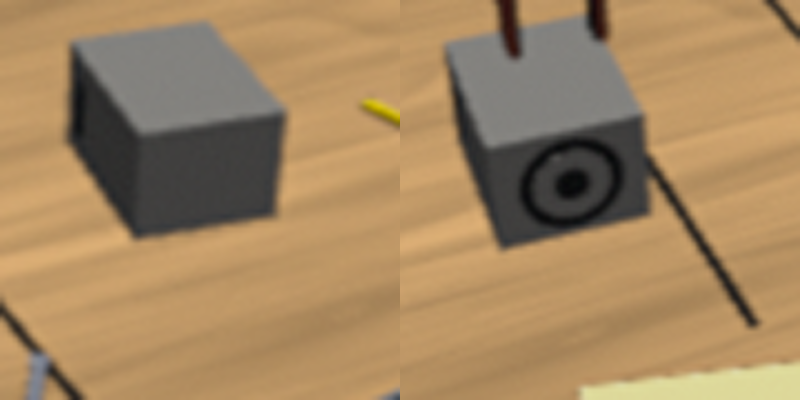

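The right crate carries the ring and dot (centre (570,183) in the right half), and the left base is bare. So the right crate is crate_p. Now I'll measure both lying poses.

```bash
cat > lie.py <<'E'
from h import *
import sys
def lie(n):
    c=dict(np.load(n+'.npz')); W=pts(c); col=c['color'].astype(int)
    sat=col.max(-1)-col.min(-1)
    m=(W[...,2]>0.074)&(W[...,2]<0.088)&(sat<15)&(c['depth']>0)&(W[...,0]>0.3)&(W[...,0]<0.75)&(abs(W[...,1])<0.33)
    k,l,st,ce=cv2.connectedComponentsWithStats(m.astype(np.uint8))
    for i in range(1,k):
        if st[i,4]<100: continue
        p=W[l==i]; r=cv2.minAreaRect(p[:,:2].astype(np.float32)*1000)
        print(n,'top',ce[i].round(),st[i,4],np.round(r[0]),np.round(r[1]),round(r[2],1),p[:,2].mean().round(3), cv2.boxPoints(r).round().tolist())
for a in sys.argv[1:]: lie(a)
E
python3 lie.py side5 scene5
```

```text
side5 top [299. 171.] 667 [ 486. -167.] [103. 129.] 86.2 0.082 [[418.0, -214.0], [547.0, -223.0], [554.0, -120.0], [425.0, -112.0]]
side5 top [280. 277.] 1627 [456. 225.] [101. 130.] 80.2 0.078 [[383.0, 187.0], [511.0, 165.0], [528.0, 264.0], [400.0, 286.0]]
scene5 top [300. 161.] 609 [460. 222.] [ 99. 131.] 81.4 0.08 [[388.0, 183.0], [517.0, 163.0], [532.0, 261.0], [402.0, 281.0]]
scene5 top [186. 194.] 866 [ 481. -170.] [ 98. 135.] 85.6 0.08 [[410.0, -213.0], [545.0, -224.0], [552.0, -126.0], [417.0, -116.0]]
```

```bash
python3 - <<'E'
from plan import *
import workcell; print([ (k,v) for k,v in vars(workcell).items() if 'hold' in k.lower()], [k for k in dir(workcell) if k[0]!='_'])
try: print(hold_point_z)
except Exception as e: print(e)
plan([(.507,-.172,.25,85.4),(.507,-.24,.25,-3),(.507,-.24,.055,-3)])
E
```

```text
[('hold_point_z', -0.0187)] ['PlanningError', 'capture', 'hand_in', 'hold_point_z', 'state']
-0.0187
[-0.09, -1.0, -3.61, -0.08, 0.03, 0.01]
[-2.35, -0.82, -3.6, -0.04, 0.09, 11.06]
[-2.32, -0.74, 2.89, -0.04, 0.09, 11.06]
```

Emit:
{"api": "arm_command", "payload": {
  "increments": [
    [0, -0.2, -1.5, 0, 0, 0, 0.5],
    [-0.3, -0.4, -3, 0, 0, 1, 0.4],
    [-0.8, -0.6, -3.6, 0, 0, 2, 0.4],
    [-1.3, -0.8, -3.6, 0, 0, 3, 0.4],
    [-1.8, -0.8, -3.6, 0, 0, 4, 0.4],
    [-2.3, -0.8, -3.6, 0, 0, 5, 0.4],
    [-2.35, -0.8, -3.6, 0, 0, 6, 0.4],
    [-2.35, -0.8, -3.6, 0, 0, 7, 0.4]
  ]
}}

```text
time: 7.75
tool_pos: [0.5076, -0.2408, 0.2498]
ee_rot: [-179.9, 0.7, 29.1]
contact_force: [0.1, -0.3, 0.4]
grip_width: 0.0526
```

```bash
python3 - <<'E'
from plan import *
s=state();print(s['tool_pos'],s['ee_rot'],s['q'])
plan([(.507,-.24,.25,-3)])
E
```

```text
[ 0.50756779 -0.24077026  0.24984926] [-179.8816008     0.72805715   29.06137714] [-3.27861534 17.39983992 29.87222704 99.51029421 -8.80352068 66.06417116
 58.18011703]
[-0.0, -0.03, -0.0, 0.01, 0.09, 4.01]
```

Emit:
{"api": "arm_command", "payload": {
  "increments": [
    [0, 0, 0, 0, 0, 1, 0.4],
    [0, 0, 0, 0, 0, 2, 0.4],
    [0, 0, 0, 0, 0.1, 3, 0.4],
    [0, 0, 0, 0, 0.1, 4, 0.4],
    [0, 0, 0, 0, 0.1, 4, 0.4],
    [0, 0, 0, 0, 0.1, 4, 0.4],
    [0, 0, 0, 0, 0.1, 4, 0.4],
    [0, 0, 0, 0, 0.1, 4, 0.4]
  ]
}}

```text
time: 8.55
tool_pos: [0.5076, -0.2407, 0.2498]
ee_rot: [179.9, -0.1, -2.8]
contact_force: [-0.8, 0.0, -0.5]
grip_width: 0.0527
```

```bash
python3 - <<'E'
from plan import *
s=state();print(s['tool_pos'],s['ee_rot'],s['q'],s['grip_width'])
save('side','side6');save('scene','scene6')
plan([(.507,-.24,.058,-3)])
E
python3 lie.py side6 scene6
python3 -c "
import cv2,numpy as np
a=cv2.imread('pics/side6.png')[90:340,130:400];b=cv2.imread('pics/scene6.png')[120:300,100:350]
cv2.imwrite('pics/c6.png',np.hstack([cv2.resize(x,(400,360)) for x in (a,b)]))"
```

```text
[ 0.50761594 -0.24074206  0.24982299] [ 1.79935072e+02 -7.36495328e-02 -2.82555238e+00] [ -7.74668763  17.7297747   36.01627786 100.29604817 -11.31359067
  65.53613013  28.84747299] 0.0527475093057014
[-0.03, -0.03, 6.39, 0.01, -0.01, 0.01]
side6 top [305. 173.] 858 [ 476. -166.] [103. 128.] 85.5 0.078 [[408.0, -212.0], [536.0, -223.0], [544.0, -120.0], [416.0, -110.0]]
side6 top [280. 277.] 1628 [455. 225.] [102. 129.] 80.4 0.078 [[383.0, 186.0], [510.0, 164.0], [528.0, 265.0], [400.0, 286.0]]
scene6 top [300. 161.] 611 [463. 221.] [ 97. 131.] 79.7 0.08 [[389.0, 185.0], [518.0, 162.0], [536.0, 257.0], [407.0, 281.0]]
scene6 top [186. 194.] 892 [ 483. -170.] [ 98. 132.] 86.0 0.08 [[414.0, -214.0], [545.0, -223.0], [552.0, -126.0], [420.0, -117.0]]
```

View pics/c6.png

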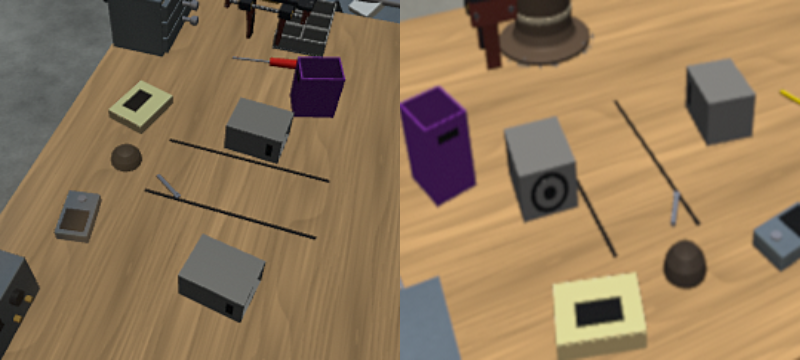

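Emit:
{"api": "arm_command", "payload": {
  "increments": [
    [-0.2, 0.2, 0.5, 0, 0, 0, 0.4],
    [-0.2, 0.2, 1.8, 0, 0, 0, 0.4],
    [-0.2, 0.2, 3.1, 0, 0, 0, 0.4],
    [-0.2, 0.2, 4.4, 0, 0, 0, 0.4],
    [-0.2, 0.2, 5.4, 0, 0, 0, 0.4],
    [-0.2, 0.2, 6, 0, 0, 0, 0.4],
    [-0.2, 0.2, 6.3, 0, 0, 0, 0.4],
    [-0.2, 0.2, 6.3, 0, 0, 0, 0.4]
  ]
}}

```text
time: 9.45
tool_pos: [0.501, -0.2466, 0.06]
ee_rot: [180.0, 0.0, -2.9]
contact_force: [-0.4, 0.1, -0.5]
grip_width: 0.0528
```

```bash
python3 - <<'E'
from plan import *
s=state();print(s['tool_pos'],s['ee_rot'],s['contact_force'],s['grip_width'])
save('scene','scene7')
plan([(.50,-.246,.06,-1),(.50,-.228,.06,-1),(.50,-.083,.06,-1)])
E
python3 -c "
import cv2,numpy as np
b=cv2.imread('pics/scene7.png')[100:300,60:310]
cv2.imwrite('pics/c7.png',cv2.resize(b,(750,600)))"
```

```text
[ 0.50101127 -0.24662624  0.05999938] [ 1.79954549e+02  2.09298475e-02 -2.87084674e+00] [-0.37310329  0.10749011 -0.48537475] 0.05280900233350511
[-0.06, -0.03, 0.03, 0.01, -0.01, -0.23]
[-0.09, -0.63, 0.03, 0.01, -0.01, -0.23]
[-0.33, -5.46, 0.03, 0.01, -0.01, -0.23]
```

View pics/c7.png

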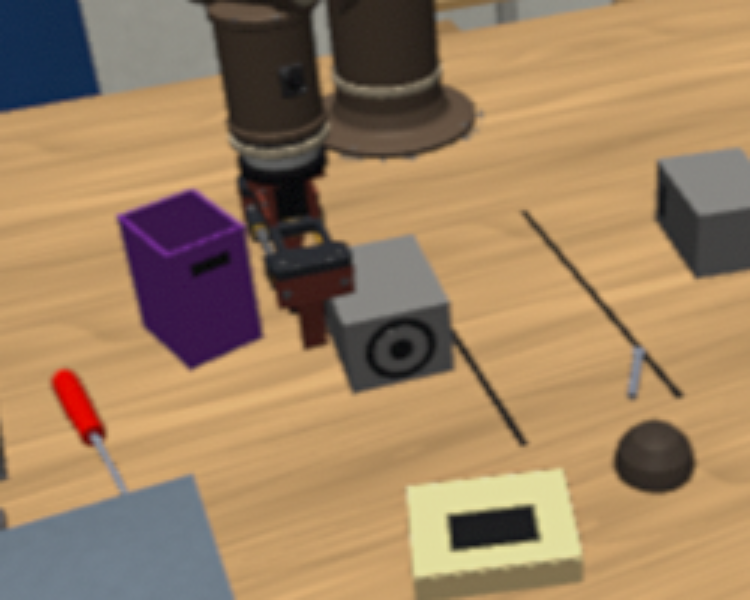

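The fingers are beside the crate's -y wall at (315,330) and clear of the purple box. I'll push in steps.

Emit:
{"api": "arm_command", "payload": {
  "increments": [
    [0, -0.4, 0, 0, 0, -0.1, 0.4],
    [0, -0.7, 0, 0, 0, -0.2, 0.4],
    [-0.1, -1.0, 0, 0, 0, -0.2, 0.4],
    [-0.1, -1.3, 0, 0, 0, -0.2, 0.4],
    [-0.1, -1.6, 0, 0, 0, -0.2, 0.4],
    [-0.1, -1.9, 0, 0, 0, -0.2, 0.4],
    [-0.1, -2.2, 0, 0, 0, -0.2, 0.4],
    [-0.15, -2.5, 0, 0, 0, -0.2, 0.4]
  ]
}}

```text
time: 10.3
tool_pos: [0.5011, -0.1711, 0.0609]
ee_rot: [179.9, -0.1, -1.3]
contact_force: [-0.1, -1.6, 1.3]
grip_width: 0.0525
```

```bash
python3 - <<'E'
from plan import *
s=state();print(s['tool_pos'],s['ee_rot'],s['contact_force'],s['grip_width'])
save('scene','scene8');save('side','side8')
plan([(.50,-.12,.06,-1),(.50,-.084,.06,-1)])
E
python3 lie.py scene8 side8
python3 -c "
import cv2,numpy as np
b=cv2.imread('pics/scene8.png')[100:300,60:310]
cv2.imwrite('pics/c8.png',cv2.resize(b,(750,600)))"
```

```text
[ 0.50108721 -0.17106959  0.06094515] [ 1.79920914e+02 -8.11771816e-02 -1.26969476e+00] [-0.11653658 -1.62623114  1.25496794] 0.052503460310351066
[-0.06, -1.66, 0.02, 0.0, -0.0, -0.02]
[-0.08, -2.86, 0.02, 0.0, -0.0, -0.02]
scene8 top [300. 161.] 607 [459. 222.] [ 98. 132.] 81.1 0.079 [[386.0, 184.0], [516.0, 163.0], [532.0, 260.0], [401.0, 281.0]]
scene8 top [211. 190.] 505 [ 479. -111.] [ 98. 132.] 87.7 0.08 [[411.0, -157.0], [543.0, -163.0], [546.0, -65.0], [414.0, -59.0]]
side8 top [302. 186.] 942 [ 472. -111.] [111. 130.] 88.5 0.078 [[406.0, -164.0], [535.0, -168.0], [538.0, -57.0], [408.0, -53.0]]
side8 top [280. 277.] 1628 [455. 226.] [101. 129.] 80.7 0.078 [[384.0, 187.0], [511.0, 166.0], [527.0, 265.0], [400.0, 286.0]]
```

View pics/c8.png

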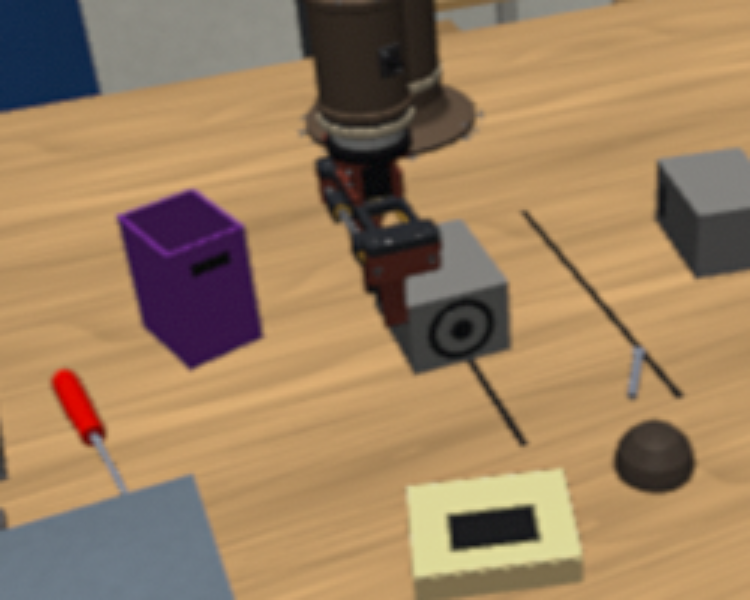

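The crate slides flat and squares up; its ring is now at (460,328). I'll finish the push at the same pace.

Emit:
{"api": "arm_command", "payload": {
  "increments": [
    [0, -0.4, 0, 0, 0, 0, 0.4],
    [0, -0.8, 0, 0, 0, 0, 0.4],
    [0, -1.2, 0, 0, 0, 0, 0.4],
    [0, -1.6, 0, 0, 0, 0, 0.4],
    [0, -2.0, 0, 0, 0, 0, 0.4],
    [-0.1, -2.4, 0, 0, 0, 0, 0.4],
    [-0.1, -2.7, 0, 0, 0, 0, 0.4],
    [-0.1, -2.9, 0, 0, 0, 0, 0.4]
  ]
}}

```text
time: 11.2
tool_pos: [0.4992, -0.0815, 0.0606]
ee_rot: [-180.0, 0.0, -1.1]
contact_force: [-1.2, -0.6, -0.2]
grip_width: 0.0529
```

Emit:
{"api": "arm_command", "payload": {
  "increments": [
    [0, 0.2, 0, 0, 0, 0, 0.4],
    [0, 0.6, 0, 0, 0, 0, 0.4],
    [0, 1.0, 0, 0, 0, 0, 0.4],
    [0, 1.0, -1.2, 0, 0, 0, 0.4],
    [0, 1.0, -2.4, 0, 0, 0, 0.4],
    [0, 1.5, -3.6, 0, 0, 0, 0.4],
    [0, 2.5, -4.8, 0, 0, 0, 0.4],
    [0, 2.5, -6, 0, 0, 0, 0.4]
  ]
}}

```text
time: 12.0
tool_pos: [0.4965, -0.1623, 0.2426]
ee_rot: [179.9, -0.0, -1.5]
contact_force: [0.5, -1.1, 0.1]
grip_width: 0.0529
```

```bash
python3 - <<'E'
from plan import *
s=state();print(s['tool_pos'],s['ee_rot'],s['contact_force'],s['time'])
save('scene','scene9');save('side','side9')
E
python3 lie.py scene9 side9; python3 m.py scene9 side9 | grep -E "obj|dark"
python3 -c "
import cv2,numpy as np
a=cv2.imread('pics/side9.png')[90:340,130:400];b=cv2.imread('pics/scene9.png')[120:300,150:400]
cv2.imwrite('pics/c9.png',np.hstack([cv2.resize(x,(400,360)) for x in (a,b)]))"
```

```text
[ 0.49653179 -0.16230429  0.24256977] [ 1.79896630e+02 -3.67902290e-02 -1.50792414e+00] [ 0.53962892 -1.10713091  0.13913893] 12.0
scene9 top [300. 161.] 610 [459. 222.] [ 98. 133.] 81.0 0.08 [[386.0, 183.0], [517.0, 163.0], [533.0, 260.0], [402.0, 280.0]]
scene9 top [233. 181.] 781 [476. -21.] [ 98. 133.] 88.5 0.079 [[408.0, -68.0], [541.0, -72.0], [543.0, 26.0], [411.0, 30.0]]
side9 top [296. 207.] 1081 [471. -18.] [102. 129.] 89.1 0.078 [[405.0, -68.0], [535.0, -70.0], [536.0, 32.0], [407.0, 34.0]]
side9 top [280. 277.] 1622 [456. 225.] [101. 129.] 80.4 0.078 [[383.0, 186.0], [511.0, 165.0], [528.0, 264.0], [400.0, 286.0]]
scene9 obj [178.  64.] 4732 [ 503. -172.] [184. 104.] 20 0.592
scene9 obj [300. 170.] 1439 [460. 224.] [103. 136.] 81 0.084
scene9 obj [446. 205.] 7223 [756. 467.] [264. 375.] 90 0.143
scene9 obj [124. 191.] 1970 [ 380. -328.] [110.  82.] 18 0.132
scene9 obj [234. 190.] 1696 [475. -20.] [102. 137.] 89 0.083
scene9 obj [359. 174.] 26 [527. 423.] [80. 10.] 18 0.01
scene9 obj [ 42. 241.] 1496 [ 452. -560.] [146.  80.] 0 0.054
scene9 obj [272. 224.] 56 [635.  26.] [
[... 577 characters left out ...]
. 219.] 52 [631.  31.] [11. 75.] 58 0.011
side9 obj [182. 240.] 799 [778. 168.] [ 71. 114.] 9 0.035
side9 obj [101. 309.] 8057 [853. 449.] [174. 221.] 0 0.143
side9 obj [278. 281.] 2157 [456. 225.] [105. 131.] 80 0.083
side9 obj [227. 349.] 46 [535. 430.] [54.  7.] 18 0.01
side9 obj [255. 350.] 48 [466. 410.] [59.  7.] 16 0.012
side9 dark [261. 191.] 47 [ 612. -105.] [119.   9.] 0.7 [ 1.    -0.015  0.611 -0.105] 0.5522298647929891 0.6709776979652915
side9 dark [336. 211.] 47 [351. -99.] [  8. 108.] 88.5 [ 1.    -0.031  0.349 -0.1  ] 0.2966720809142804 0.4050024828376876
side9 dark [286. 239.] 194 [487.  55.] [  9. 375.] 88.7 [ 1.    -0.023  0.48   0.055] 0.2999380533251182 0.6748752897668064
```

View pics/c9.png

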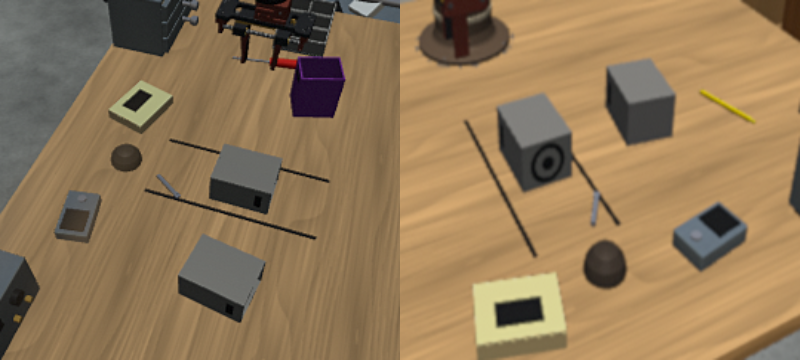

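The stamped crate (ring at (547,162), right half) lies between the lines, about 4 mm off the lane's middle. The other crate lies outside, the bystanders have not moved, and the arm is clear. I'll hand in.

```bash
python3 -c "
from workcell import *
print(hand_in())"
```

```text
the job is handed in; nothing more can be done
None
```

I tipped both grey crates towards the robot and pushed the stamped one into the dispatch lane. I handed the job in at 12.1 s; the hand-in gave no verdict. The stamp, a ring with a dot, was on the right-hand crate.

| Item | Last check (both outside cameras) |
|---|---|
| Stamped crate | Centre about 4 mm off the lane's middle, turned about 0–1° from the lane's direction; from x = 0.41 to 0.54 m, inside the lines' 0.30 to 0.675 m |
| Other crate | Lying about 0.24 m to the left of the lane's middle |
| Bystanders | Cover, dome, reader and hinge pin within about 3 mm (camera noise) of where they started. The stylus and screwdriver were checked by eye only and looked unmoved; the screwdriver was partly behind the gripper in the last view. |
| Gripper | Clear of everything, at z = 0.24 m |

The two cameras disagreed by about 5 mm on the crates' positions, well inside the 30 mm tolerance. No check failed.

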